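# Shut the drinks cabinet and snap its lever latch over

## Task

The small white drinks cabinet on the table has been left ajar, and its magnet no longer holds. With closed fingers and without pinching anything, first push the door fully shut, then flip the steel lever on the cabinet's top forwards, towards the door side, past its centre so that it snaps over and its hook sits in front of the shut door. Do not pick up or shift any of the bottles, glasses and bar things in, on and around the cabinet, and draw the hand clear at the end.

Things in the scene. Friction and masses are not known exactly. Their poses are not given: they have to be found in the camera images.
- cabinet: Fixed white cabinet, 200 deep (x), 300 wide (y), 250 high, standing on the table. Origin: centre of its underside; its x points from the door side to its back (away from the robot), y to its left. The open front is the plane x = -100 mm. The latch stands on its top near the front right corner, in a steel bracket 36 (x) by 53 (y) mm and 18 high.
- door (a joint): Door angle (rad): 0 fully shut, 0.28 to 0.6 at the start, grows as the door swings out towards the robot. White panel 296 wide, 18 thick, 4 to 248 mm above the table, in front of the carcass. The hinge is a little stiff (0.2 N m, 1 to 2 N at mid-width): the door stays where left. A brass knob 26 mm across stands 28 mm out of the front, 270 mm from the hinge, 104 mm above the table.
- door_hinge (a point): Point on the door's vertical hinge line at table height, in the plane of the door's back: cabinet-frame x = -100, y = +148 mm (the door's left end). Does not move with the door in position.
- door_face (a point): Point on the front (outer) face of the door, 150 mm from the hinge and 40 mm below the door's top edge (208 mm above the table): a good place to push. It moves with the door. Its x axis points through the door from front to back, y along the door towards the hinge.
- latch (a joint): Lever latch angle (rad): 0 at the start, unhooked, lever leaning 0.6 rad towards the cabinet's back; 1.2 hooked, leaning 0.6 rad towards the door side; end stops at both. An over-centre spring drives it from the middle (0.6, upright) to the nearer end: 0.21 N m at the ends, about 3 N at the tip to start it, and it snaps over.
- latch_pivot (a point): Centre of the lever's pivot, a line along the cabinet's y: cabinet-frame x = -82, y = -95 mm, 264 mm above the table. The hook is a bent plate 24 mm wide on the lever's other arm. At the start it is raised, its end about 30 mm in front of the open cabinet front and 30 to 60 mm above the cabinet's top: push the door well to the hinge side of it.
- lever_tip (a point): Centre of the round steel cross bar (14 mm diameter, 34 mm wide along the cabinet's y) at the end of the lever, 71 mm from the pivot; the lever is a steel strip 24 wide, 5 thick. At the start it is 323 mm above the table and 40 mm behind the pivot (towards the cabinet's back); hooked, 40 mm in front of it. Upright, the bar's top is 342 mm above the table.
- rum_bottle: Empty amber glass bottle, 70 mm diameter, 205 high, standing inside the cabinet. Origin: centre of its underside (so for all the following). Bystander.
- shaker: Stainless steel shaker, 84 mm diameter, 198 high, standing inside the cabinet. Bystander.
- tumbler_in: Thick-bottomed glass tumbler, 78 mm diameter, 88 high, standing inside the cabinet. Bystander.
- tumbler_top: The same kind of tumbler, on top of the cabinet at the hinge end. Bystander.
- jigger: Steel measuring jigger, 44 mm diameter, 72 high, on top of the cabinet behind its middle. Bystander.
- ice_tray: Yellow silicone ice tray, 110 x 190 x 32 mm, on the table to the right of the cabinet. Bystander.
- bitters: Small amber bottle with black cap, 48 mm diameter, 130 high, on the table to the left of the cabinet. Bystander.
- coasters: Stack of cork coasters, 94 mm diameter, 30 high, on the table to the left of the cabinet. Bystander.

How it is judged (in metres and radians):
On the way, in this order (a step that is already met when the one before it is completed fails the run):
1. the door is pushed shut while the lever is still unhooked (value of joint door below 0.03 rad and value of joint latch below 0.6 rad), for 0.2 s.
2. the lever has snapped over to its hooked end (value of joint latch above 1.1 rad), for 0.2 s.
At the end, for the whole second after the job is handed in: The door is shut (within 0.03 rad), the lever is at its hooked end (over 1.1 of 1.2 rad), both at rest, and no bystander has moved more than 30 mm or leans more than 0.3 rad (value of joint door below 0.03 rad and value of joint latch above 1.1 rad and velocity of joint latch between -0.1 and 0.1 rad/s and velocity of joint door between -0.05 and 0.05 rad/s and not (distance of any of rum_bottle, shaker, tumbler_in, tumbler_top, jigger, ice_tray, bitters, coasters from where it was at the start of the episode above 0.03 m or angle between any of rum_bottle, shaker, tumbler_in, tumbler_top, jigger, ice_tray, bitters, coasters's own z axis and vertical above 0.3 rad)); the robot touches nothing.
It fails at once if the lever is flipped past centre while the door stands open (value of joint latch above 0.7 rad and value of joint door above 0.06 rad).
It fails at once if a bottle, glass or other bar thing is lifted, carried, shifted more than 30 mm or tipped more than 0.3 rad (distance of any of rum_bottle, shaker, tumbler_in, tumbler_top, jigger, ice_tray, bitters, coasters from where it was at the start of the episode above 0.03 m or angle between any of rum_bottle, shaker, tumbler_in, tumbler_top, jigger, ice_tray, bitters, coasters's own z axis and vertical above 0.3 rad).
It also fails if it takes over 48 s, if anything falls off the work surface, if the arm or the gripper's body presses on something with over 40 N, if the wrist force passes 120 N, or if a joint passes its speed limit or range.

## Robot

A 7-joint arm with a two-finger parallel gripper is mounted at the origin on the work surface. World frame = base frame: x ahead of the robot, y to its left, z up, the work surface at z = 0. Lengths are in m, angles in degrees, forces in N, time in s.
With the tool pointing down it reaches from about 0.4 to 0.925 m from the base axis. Payload 5.6 kg.
Tool frame: the origin (TCP) lies midway between the tips of the shut fingers; the grasp point (between the pads) lies 19 mm behind it (arm.tcp_to_grasp is the distance from the TCP to the grasp point, in m); z points along the fingers, y is the direction in which the jaws open and shut (so a half turn about z gives the same grasp; the last joint's range is limited). The gripper opens to 85 mm and grips with 20 to 120 N. Pads are 22 mm wide; open, the fingers measure 114 mm over their backs; the gripper's body (76 mm by 85 mm) begins 54 mm behind the grasp point. The pads swing forward as they close: fully open they stand 13 mm farther back than shut.
Start: joints at [-69.557, 26.786, -0.665, 91.828, 0.344, 61.387, -3.226], TCP at [0.253, 0.599, 0.197] pointing down, gripper open.
Joint ranges: [-144.91, 144.91], [-17.63, 115.5], [-89.93, 88.59], [15.96, 139.68], [-74.01, 254.01], [8.47, 105.57], [-167.45, 167.45]. Speed limits (degrees/s): [147.25, 147.25, 180, 180, 180, 180, 180].

## Interface

Orientations are given as [roll, pitch, yaw] about the fixed x, y, z axes, in that order (R = Rz(yaw) Ry(pitch) Rx(roll)).
In Python, from plant import arm gives the robot as it stands.
- The arm moves only by the tool servo_tool, never from a script. Its argument "series" is a list of rows, each an object with "hand": the finger opening in m, from 0 to 0.0854; "translation": the shift along the world's x, y, z in m, a list of three; "twist": the turn about the world's z in rad. In form: [{"hand": hand, "translation": [x, y, z], "twist": twist}, ...]. A call has 1 to 12 rows; each row is the pose to reach, as a shift and turn from the pose commanded when the call began; what a row does not reach only later rows make up. A row lasts 1/10 s, in which the tool goes at most 50 mm and 8.59 degrees, less where a joint would pass 70% of its speed; a pose out of reach is approached as far as the arm can. A call with a gripper value outside its range is refused whole. The fingers move at their own pace and stop on an object; "force" is the grip in N (left out, the last holds). Time passes only in rows, so rows that repeat a pose let the fingers close. It gives the time, the measured TCP pose, the force and the opening at its end, in the units of the state.
- arm.state(): the state, without advancing time (a new reading comes with each control period).
- arm.snapshot(name): name is "side" or "top" or "wrist"; returns a dict with "img" (384x512x3 uint8, red, green, blue), "fx", "fy", "cx", "cy" (pixels), "dist" ([k1, k2, p1, p2, k3] as OpenCV has them; the pictures are not rectified), "rvec" (rotation vector, rad) and "tvec" (3), from world to camera coordinates, as OpenCV has them. Camera axes: x right, y down, z forward; pixel columns grow to the right and rows downward; lengths in m; the calibration is good to about 2 mm. A picture is of the moment at which its call begins. There is no depth.
- arm.hand_in(): hands the job in, once; it reports no verdict.
The state is a dict: "time": time; "joints": joint angles; "qd": joint speeds; "tau": joint torques, N m; "position": TCP position; "tcp_rot": TCP orientation; "contact_force": force on the tool from outside, world axes, zero at the start; "moment": the same for the moment, N m; "opening": finger opening in m.
Only numpy, scipy, OpenCV 4.12 (cv2) and the standard library are available. Lean on these libraries where they do the work, as an engineer would, in place of code of your own. Each camera call takes 0.05 s, during which the arm holds its last target.

## Working session

There is one attempt and no reset: what is moved stays moved. The work goes in short steps, Python scripts to look and compute and a tool call to move; the robot and the scene stay as the last step left them, time stands still between calls to the robot, and variables do not carry over. Pictures are saved under pics/ and viewed, and the job is handed in when it is done.

Besides the shell and the picture viewer there is one more tool, called after ">>>" as a command line: name --argument value ..., lists and objects as JSON in quotes. servo_tool: Moves the arm, as the interface text tells. Its arguments: {"type":"object","properties":{"series":{"type":"array","items":{"type":"object","properties":{"hand":{"type":"number"},"translation":{"type":"array","items":{"type":"number"}},"twist":{"type":"number"}}}},"force":{"type":"number"}},"required":["series"]}

```bash
mkdir -p pics; ls
cat > h.py <<'E'
import numpy as np,cv2,pickle
from plant import arm
def snap(n,tag):
    s=arm.snapshot(n); pickle.dump(s,open(f'pics/{tag}.pkl','wb'))
    cv2.imwrite(f'pics/{tag}.png',cv2.resize(s['img'][:,:,::-1],(800,600),interpolation=cv2.INTER_CUBIC)); return s
E
python3 - <<'E'
from h import *
for n in ['side','top','wrist']:
    s=snap(n,n+'0'); R=cv2.Rodrigues(np.array(s['rvec'],float))[0]; print(n,-R.T@np.array(s['tvec']).ravel(),R[2])
print(arm.state())
E
```

```text
pics
side [1.28795679 0.2604917  1.02523074] [-0.6199133  -0.19301704 -0.76056027]
top [0.48802652 0.06702426 1.24061941] [ 0.14611877 -0.00790265 -0.98923549]
wrist [0.19007245 0.62572177 0.37279056] [ 0.24663109 -0.10634388 -0.96325702]
{'time': 0.15, 'joints': array([-69.55748078,  26.82603945,  -0.66420236,  91.86963267,
         0.34474376,  61.38694965,  -3.22522665]), 'qd': array([ 0.05579922,  0.0165638 ,  0.05131105, -0.14689198, -0.00316255,
       -0.13172754, -0.01867799]), 'tau': array([ 1.19806449e-03, -5.32798898e+01,  2.16444174e-02, -2.51558214e+01,
        1.13865998e-02,  5.52140191e-03, -1.38791319e-05]), 'position': array([0.25287793, 0.59826335, 0.19613272]), 'tcp_rot': array([-1.79919636e+02,  7.20328132e-03,  1.57090506e+02]), 'contact_force': array([-1.42993136,  0.26533969,  0.78778015]), 'moment': array([-0.00073011, -0.05989495,  0.05404116]), 'opening': 0.0852409263571027}
```

View pics/side0.png

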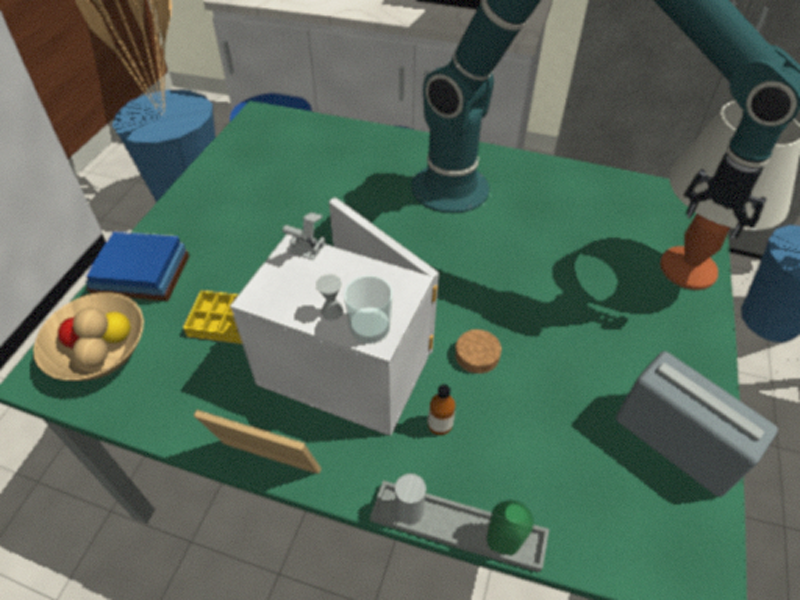

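View pics/top0.png

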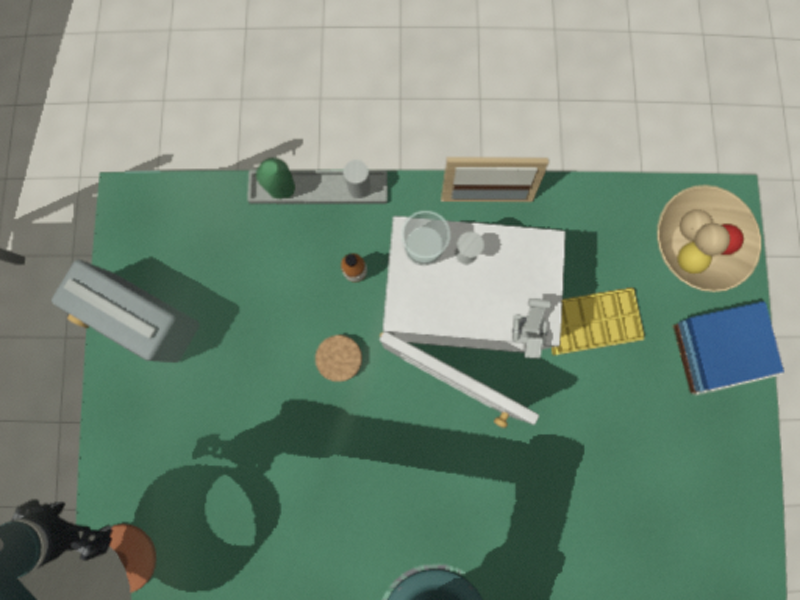

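The top view shows the cabinet's top corners at about (393,217), (565,231), (563,345) and (384,332). The door swings out to about (537,418), and the latch is near (533,325). In the side view the top corners are at about (437,272), (392,354) and (238,306). I'll fit the pose from these.

```bash
cat > fit.py <<'E'
from h import *
from scipy.optimize import least_squares
T=pickle.load(open('pics/top0.pkl','rb'));S=pickle.load(open('pics/side0.pkl','rb'))
def proj(s,P):
    K=np.array([[s['fx'],0,s['cx']],[0,s['fy'],s['cy']],[0,0,1.]])
    return cv2.projectPoints(np.array(P,float),np.array(s['rvec'],float),np.array(s['tvec'],float),K,np.array(s['dist'],float))[0][:,0]*(800/512)
def c2w(p,P):
    c,s=np.cos(p[2]),np.sin(p[2]);P=np.atleast_2d(P)
    return np.c_[p[0]+c*P[:,0]-s*P[:,1],p[1]+s*P[:,0]+c*P[:,1],P[:,2]]
def door(a,d,t,z): # d from hinge, t outwards thickness
    return [-.1-d*np.sin(a)-t*np.cos(a), .148-d*np.cos(a)+t*np.sin(a), z]
E
cat > f1.py <<'E'
from fit import *
tp=[([.1,.15,.25],(393,217)),([.1,-.15,.25],(565,231)),([-.1,.15,.25],(384,332))]
sp=[([-.1,.15,.25],(437,272)),([.1,.15,.25],(392,354)),([.1,-.15,.25],(238,306)),([.1,.15,0],(390,433)),([.1,-.15,0],(258,385))]
td=[((.296,.018,.248),(533,423)),((.296,0,.248),(538,415))]
sd=[((.296,.018,.248),(331,199))]
def r(p):
    o=[]
    for s,l,dl in((T,tp,td),(S,sp,sd)):
        P=[a for a,_ in l]+[door(p[3],*a) for a,_ in dl]
        o.append(proj(s,c2w(p,P))-np.array([b for _,b in l]+[b for _,b in dl]))
    return np.vstack(o).ravel()
f=least_squares(r,[.75,0,0,.4],loss='soft_l1',f_scale=3)
print(f.x,np.degrees(f.x[2:]));print(r(f.x).reshape(-1,2).round(1))
p=f.x;np.save('p.npy',p)
a=p[3]
for n,P in dict(face=door(a,.15,.018,.208),faceshut=door(0,.15,.018,.208),edge=door(a,.296,.018,.248),pivot=[-.082,-.095,.264],tip=[-.042,-.095,.323],tiph=[-.122,-.095,.323],hinge=[-.1,.148,0]).items():
    w=c2w(p,P);print(n,w.round(3),proj(T,w).round(),proj(S,w).round())
for s,n in((T,'top0'),(S,'side0')):
    im=cv2.imread(f'pics/{n}.png')
    for P in [[x,y,z] for x in(-.1,.1) for y in(-.15,.15) for z in(0,.25)]+[door(a,d,t,z) for d in(0,.296) for t in(0,.018) for z in(.004,.248)]+[[-.042,-.095,.323],[-.082,-.095,.264]]:
        u=proj(s,c2w(p,P))[0];cv2.circle(im,tuple(int(v) for v in u),2,(0,0,255),-1)
    cv2.imwrite(f'pics/ov_{n}.png',im)
    x0,y0=(360,190) if n=='top0' else (200,170)
    cv2.imwrite(f'pics/ovc_{n}.png',cv2.resize(im[y0:y0+270,x0:x0+300],None,fx=2.2,fy=2.2))
E
python3 f1.py
```

```text
[ 0.65425436 -0.05893142 -0.07913934  0.39881837] [-4.53435038 22.85060948]
[[-1.8  0.8]
 [-2.3  0.7]
 [-2.5  0.6]
 [ 2.2  0.6]
 [ 1.8 -1.1]
 [-2.9  2.4]
 [-0.7  4.3]
 [-6.1 -1.8]
 [ 2.3  0.5]
 [-0.2 -1.6]
 [ 2.6 -2.6]]
face [[ 0.481 -0.028  0.208]] [[455. 383.]] [[383. 245.]]
faceshut [[ 0.536 -0.052  0.208]] [[468. 352.]] [[363. 261.]]
edge [[ 0.414 -0.158  0.248]] [[535. 424.]] [[334. 196.]]
pivot [[ 0.565 -0.147  0.264]] [[528. 333.]] [[308. 240.]]
tip [[ 0.605 -0.15   0.323]] [[538. 304.]] [[294. 230.]]
tiph [[ 0.525 -0.144  0.323]] [[535. 355.]] [[315. 202.]]
hinge [[0.566 0.097 0.   ]] [[386. 342.]] [[428. 355.]]
```

View pics/ovc_top0.png

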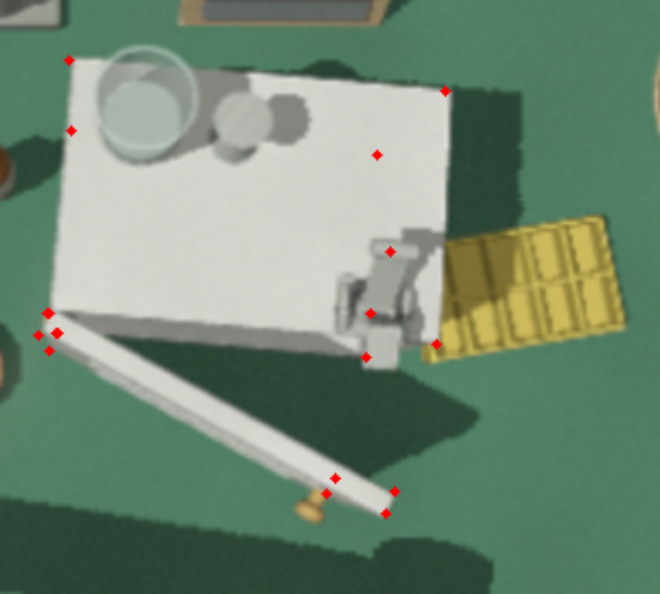

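View pics/ovc_side0.png

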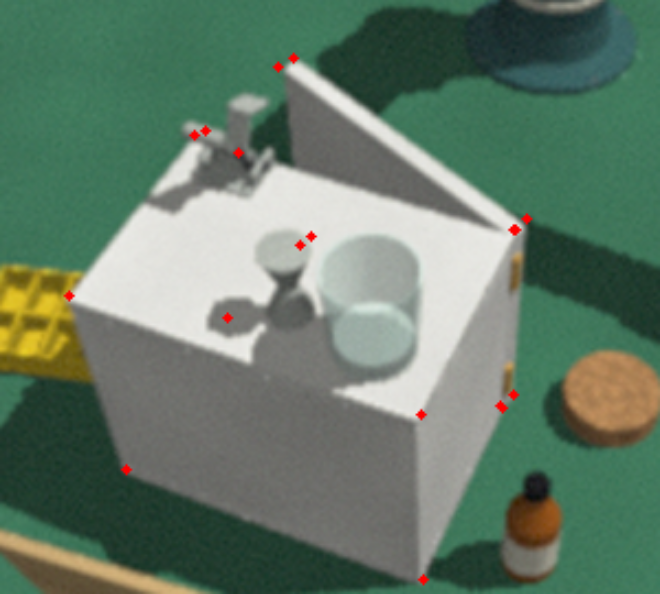

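View pics/wrist0.png

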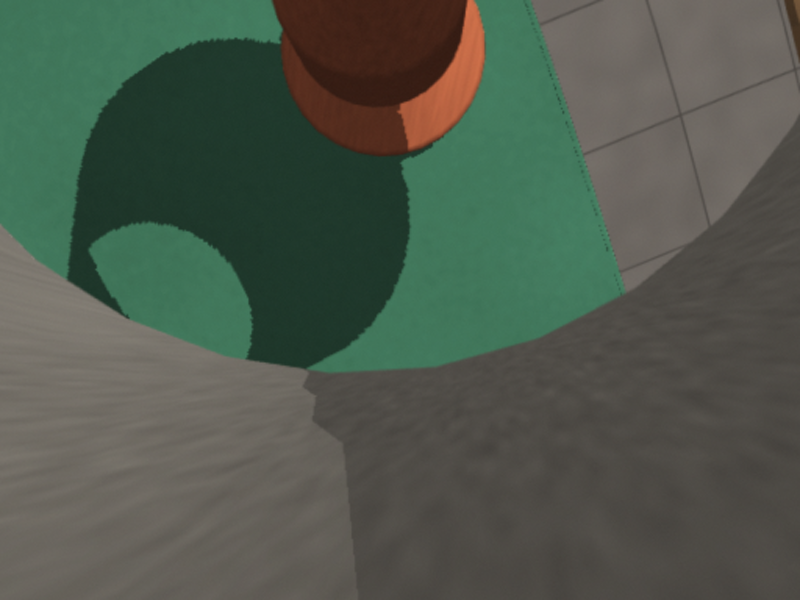

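View magnified.

The fit overlay agrees with the images to a few mm. In both views there is a lamp-like object right beside the gripper at its start, so I'll look closer before moving.

Run:
```python
from fit import *
a=cv2.imread('pics/side0.png')[60:330,600:800];b=cv2.imread('pics/top0.png')[430:600,0:300]
a=cv2.resize(a,None,fx=2,fy=2);b=cv2.resize(b,None,fx=1.3,fy=1.3)
c=np.zeros((540,800,3),np.uint8);c[:,:400]=a;c[:b.shape[0],405:405+b.shape[1]]=b[:,:395]
cv2.imwrite('pics/lamp.png',c)
for P in([.253,.598,.197],[.253,.598,.27],[.253,.598,.35],[.253,.598,0],[.3,.6,0],[.253,.55,0]):print(P,proj(T,[P]),proj(S,[P]))
```

```text
[0.253, 0.598, 0.197] [[ 97.32586383 512.29683438]] [[702.33324506 242.32406715]]
[0.253, 0.598, 0.27] [[ 75.33272541 521.72314502]] [[715.87523597 215.84038805]]
[0.253, 0.598, 0.35] [[ 47.46410398 533.6132833 ]] [[731.91722408 184.07321762]]
[0.253, 0.598, 0] [[144.45075    491.98257725]] [[670.37851874 303.72764499]]
[0.3, 0.6, 0] [[144.36214096 468.97963198]] [[670.95741905 318.77082274]]
[0.253, 0.55, 0] [[166.94383334 492.51777457]] [[649.85049545 298.9702975 ]]
```

View pics/lamp.png

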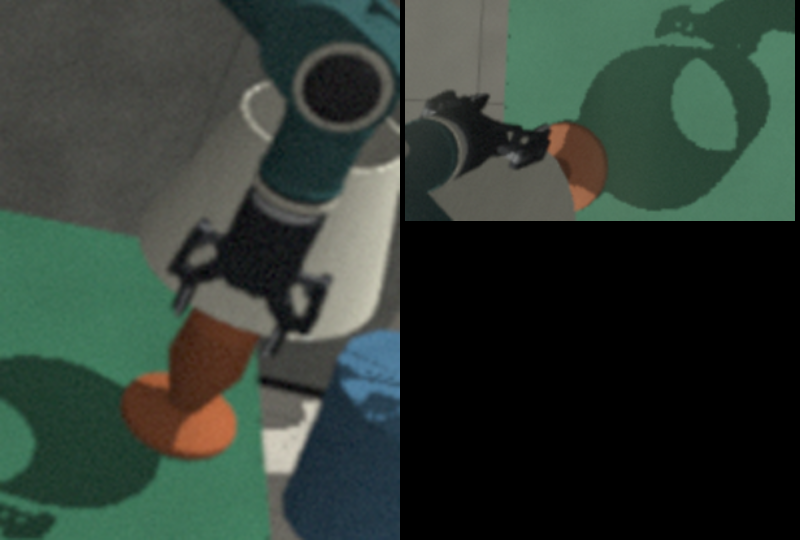

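The lamp sits on the −x side of the gripper. I'll move +x first, then swing towards the door, closing the fingers on the way.

>>> servo_tool --series '[{"hand": 0.0,"translation": [0.04,0,0.01],"twist": 0},{"hand": 0.0,"translation": [0.08,0,0.02],"twist": 0},{"hand": 0.0,"translation": [0.12,-0.02,0.03],"twist": 0.05},{"hand": 0.0,"translation": [0.15,-0.06,0.03],"twist": 0.1},{"hand": 0.0,"translation": [0.165,-0.105,0.03],"twist": 0.15},{"hand": 0.0,"translation": [0.17,-0.15,0.03],"twist": 0.2},{"hand": 0.0,"translation": [0.17,-0.2,0.03],"twist": 0.25},{"hand": 0.0,"translation": [0.17,-0.25,0.03],"twist": 0.3},{"hand": 0.0,"translation": [0.17,-0.3,0.03],"twist": 0.32},{"hand": 0.0,"translation": [0.17,-0.35,0.03],"twist": 0.32},{"hand": 0.0,"translation": [0.17,-0.4,0.03],"twist": 0.32},{"hand": 0.0,"translation": [0.17,-0.44,0.03],"twist": 0.32}]'

```text
time: 1.35
position: [0.4226, 0.1557, 0.2268]
tcp_rot: [-180.0, -0.0, 175.3]
contact_force: [1.3, 0.4, -0.9]
opening: 0.0001
```

>>> servo_tool --series '[{"hand": 0.0,"translation": [0.0,-0.04,0],"twist": 0},{"hand": 0.0,"translation": [0.0,-0.08,-0.005],"twist": 0},{"hand": 0.0,"translation": [0.0,-0.12,-0.01],"twist": 0},{"hand": 0.0,"translation": [0.0,-0.15,-0.014],"twist": 0},{"hand": 0.0,"translation": [0.0,-0.17,-0.014],"twist": 0},{"hand": 0.0,"translation": [0.0,-0.17,-0.014],"twist": 0},{"hand": 0.0,"translation": [0.0,-0.17,-0.014],"twist": 0}]'

```text
time: 2.05
position: [0.423, -0.011, 0.2129]
tcp_rot: [180.0, 0.0, 175.4]
contact_force: [0.0, 0.6, -0.4]
opening: -0.0001
```

Run:
```python
from h import *
snap('top','top1');snap('side','side1');s=arm.state()
for k in('time','position','tcp_rot','contact_force','opening','joints'):print(k,s[k])
```

```text
time 2.15
position [ 0.42305749 -0.01011727  0.21286801]
tcp_rot [ 1.79982457e+02 -2.72877994e-03  1.75529055e+02]
contact_force [-1.05923019  0.04188966 -1.03966509]
opening 7.009903368366585e-05
joints [-18.12475601   2.7119548   15.57488458 121.59992123  -0.90164307
  55.7914231   83.46953126]
```

View pics/top1.png

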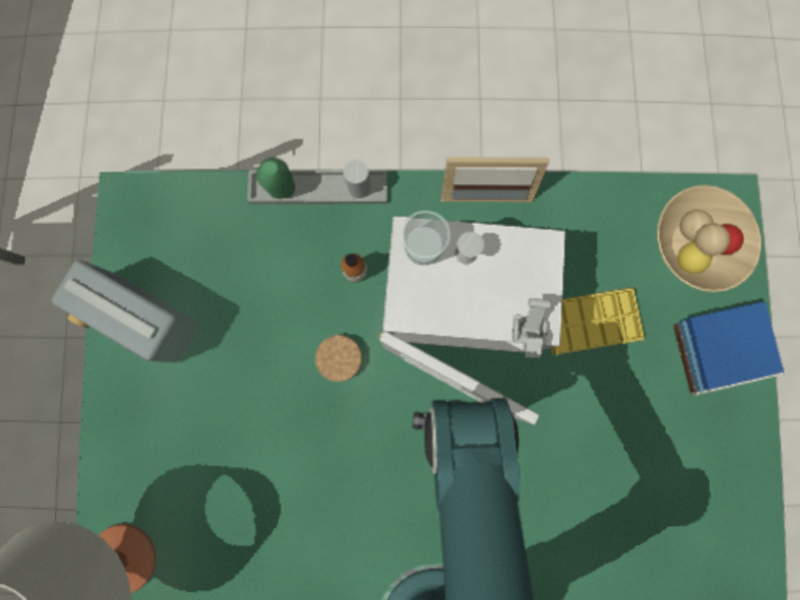

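View pics/side1.png

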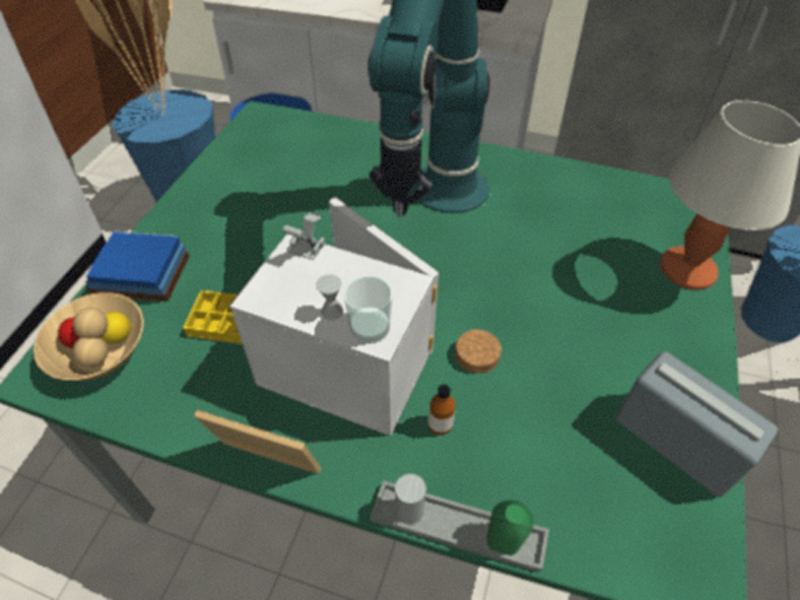

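The scene is unchanged and the hand is clear in front of the door. Next I push.

>>> servo_tool --series '[{"hand": 0.0,"translation": [0.015,-0.01,-0.003],"twist": 0},{"hand": 0.0,"translation": [0.03,-0.02,-0.003],"twist": 0},{"hand": 0.0,"translation": [0.04,-0.025,-0.003],"twist": 0},{"hand": 0.0,"translation": [0.05,-0.025,-0.003],"twist": 0},{"hand": 0.0,"translation": [0.06,-0.025,-0.003],"twist": 0},{"hand": 0.0,"translation": [0.07,-0.026,-0.003],"twist": 0},{"hand": 0.0,"translation": [0.08,-0.027,-0.003],"twist": 0},{"hand": 0.0,"translation": [0.088,-0.028,-0.003],"twist": 0},{"hand": 0.0,"translation": [0.094,-0.028,-0.003],"twist": 0},{"hand": 0.0,"translation": [0.098,-0.028,-0.003],"twist": 0},{"hand": 0.0,"translation": [0.098,-0.028,-0.003],"twist": 0}]'

```text
time: 3.25
position: [0.522, -0.0391, 0.21]
tcp_rot: [180.0, 0.1, 175.4]
contact_force: [0.8, 0.2, 0.1]
opening: 0.0
```

Run:
```python
from h import *
snap('top','top2');s=snap('side','side2')
cv2.imwrite('pics/side2c.png',cv2.resize(s['img'][90:290,120:320,::-1],(600,600),interpolation=cv2.INTER_CUBIC))
s=arm.state()
for k in('time','position','tcp_rot','contact_force'):print(k,s[k])
```

```text
time 3.35
position [ 0.52142799 -0.03900814  0.21005344]
tcp_rot [1.79978178e+02 5.64267383e-02 1.75434112e+02]
contact_force [ 0.67479253 -0.06955328  0.15834767]
```

View pics/side2c.png

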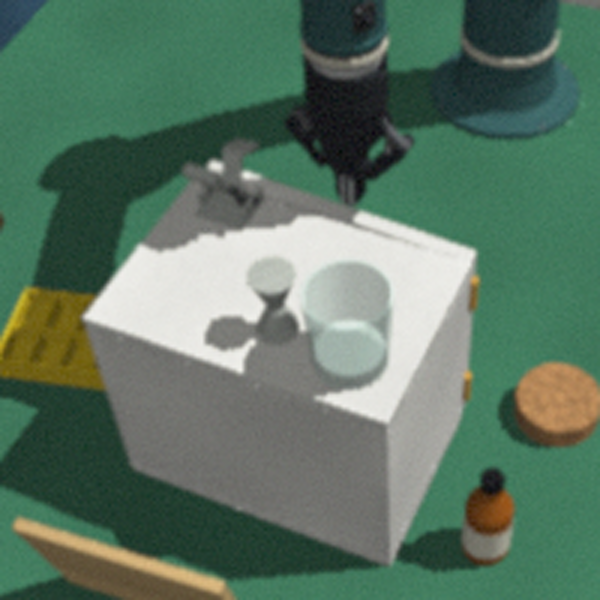

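The door is nearly shut, with a thin gap still visible at the top right. I'll creep forward until the stop gives a force.

>>> servo_tool --series '[{"hand": 0.0,"translation": [0.002,0,0],"twist": 0},{"hand": 0.0,"translation": [0.004,0,0],"twist": 0},{"hand": 0.0,"translation": [0.006,0,0],"twist": 0},{"hand": 0.0,"translation": [0.006,0,0],"twist": 0}]'

```text
time: 3.75
position: [0.5273, -0.0393, 0.2099]
tcp_rot: [180.0, 0.0, 175.4]
contact_force: [-1.0, -1.0, -0.1]
opening: 0.0003
```

>>> servo_tool --series '[{"hand": 0.0,"translation": [0.002,0,0],"twist": 0},{"hand": 0.0,"translation": [0.003,0,0],"twist": 0},{"hand": 0.0,"translation": [0.003,0,0],"twist": 0}]'

```text
time: 4.05
position: [0.5303, -0.0393, 0.2098]
tcp_rot: [180.0, 0.0, 175.4]
contact_force: [-2.0, -0.3, 0.1]
opening: -0.0
```

>>> servo_tool --series '[{"hand": 0.0,"translation": [0.002,0,0],"twist": 0},{"hand": 0.0,"translation": [0.003,0,0],"twist": 0},{"hand": 0.0,"translation": [0.003,0,0],"twist": 0}]'

```text
time: 4.35
position: [0.5307, -0.0392, 0.2096]
tcp_rot: [180.0, -0.3, 175.4]
contact_force: [-8.0, 0.4, 4.9]
opening: -0.0005
```

>>> servo_tool --series '[{"hand": 0.0,"translation": [0.002,0,0],"twist": 0},{"hand": 0.0,"translation": [0.003,0,0],"twist": 0},{"hand": 0.0,"translation": [0.003,0,0],"twist": 0}]'

```text
time: 4.65
position: [0.5307, -0.0393, 0.2095]
tcp_rot: [180.0, -0.7, 175.4]
contact_force: [-17.2, -0.0, 11.2]
opening: -0.0004
```

Run:
```python
from h import *
snap('top','top3');s=snap('side','side3')
cv2.imwrite('pics/side3c.png',cv2.resize(s['img'][90:290,120:320,::-1],(600,600),interpolation=cv2.INTER_CUBIC))
s=arm.state()
for k in('time','position','tcp_rot','contact_force'):print(k,s[k])
```

```text
time 4.75
position [ 0.53072876 -0.03925787  0.20947681]
tcp_rot [179.99074909  -0.66536435 175.40734534]
contact_force [-17.22077861  -0.111686    11.19596498]
```

View pics/side3c.png

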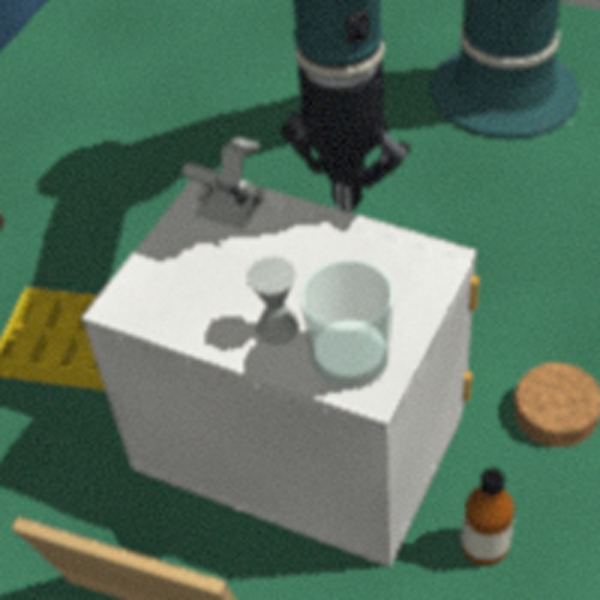

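The force climbs at constant position, so the door is on its stop and fully shut. I'll back off, rise, and refine the lever position from the earlier images.

>>> servo_tool --series '[{"hand": 0.0,"translation": [-0.003,0,0],"twist": 0},{"hand": 0.0,"translation": [-0.01,0,0],"twist": 0},{"hand": 0.0,"translation": [-0.03,0,0],"twist": 0},{"hand": 0.0,"translation": [-0.06,0,0],"twist": 0},{"hand": 0.0,"translation": [-0.08,0,0.03],"twist": 0},{"hand": 0.0,"translation": [-0.08,0,0.08],"twist": 0},{"hand": 0.0,"translation": [-0.08,0,0.13],"twist": 0},{"hand": 0.0,"translation": [-0.08,0,0.18],"twist": 0},{"hand": 0.0,"translation": [-0.08,0,0.2],"twist": 0},{"hand": 0.0,"translation": [-0.08,0,0.2],"twist": 0}]'

```text
time: 5.75
position: [0.4581, -0.0391, 0.4138]
tcp_rot: [179.9, 0.5, 175.4]
contact_force: [-0.7, -1.1, -0.7]
opening: 0.0004
```

Run:
```python
from fit import *
a=snap('top','top4');b=snap('side','side4');st=arm.state()
for k in('time','position','contact_force'):print(k,st[k])
A=cv2.resize(T['img'][125:265,235:375,::-1],(560,560),interpolation=cv2.INTER_CUBIC)
B=cv2.resize(b['img'][110:210,140:240,::-1],(600,600),interpolation=cv2.INTER_CUBIC)
cv2.imwrite('pics/A.png',A);cv2.imwrite('pics/B.png',B)
```

```text
time 5.85
position [ 0.45616495 -0.03905207  0.4097483 ]
contact_force [0.84310509 0.81892924 0.21314856]
```

View pics/A.png

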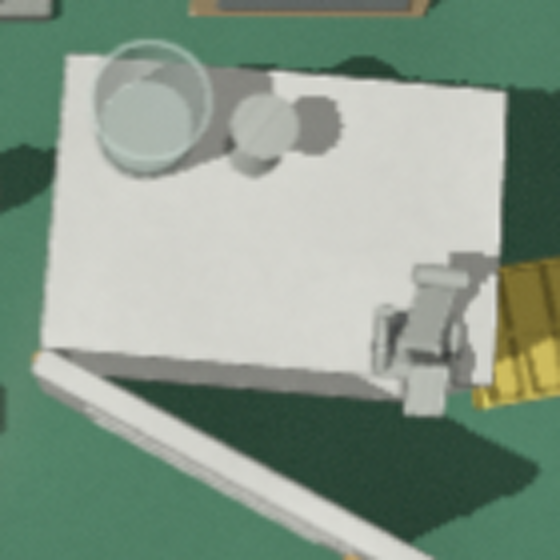

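View pics/B.png

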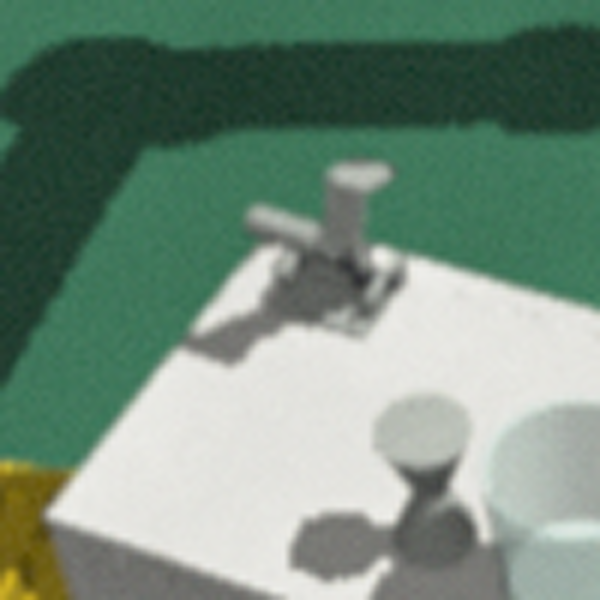

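View pics/top4.png

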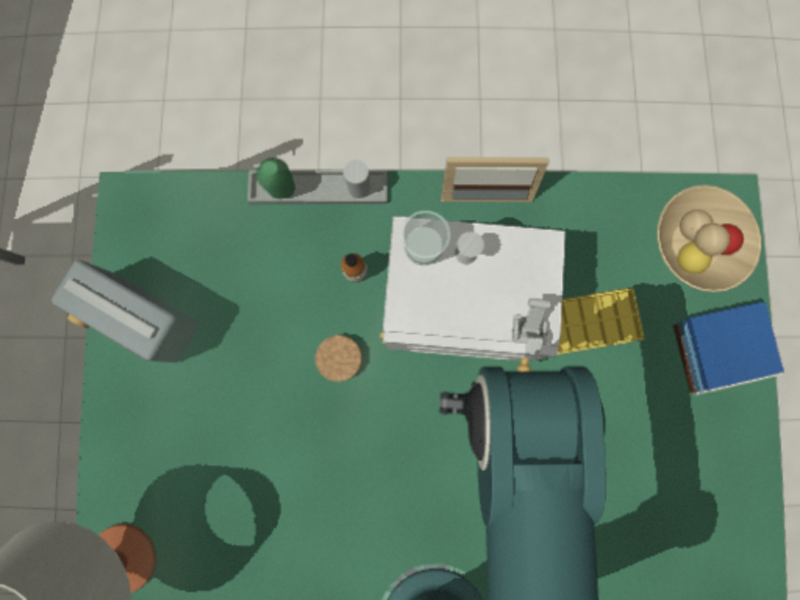

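In the top view the door is now flush with the front, and the lever bar at (539,303) is where the model puts it (538,304). The bar centre is therefore about (0.606, -0.151, 0.323). I'll move over and behind it.

>>> servo_tool --series '[{"hand": 0.0,"translation": [0.03,-0.01,0.0],"twist": 0},{"hand": 0.0,"translation": [0.07,-0.03,0.0],"twist": 0},{"hand": 0.0,"translation": [0.11,-0.05,0.0],"twist": 0},{"hand": 0.0,"translation": [0.15,-0.075,0.0],"twist": 0},{"hand": 0.0,"translation": [0.185,-0.1,0.0],"twist": 0},{"hand": 0.0,"translation": [0.2,-0.116,0.0],"twist": 0},{"hand": 0.0,"translation": [0.2,-0.116,0.0],"twist": 0},{"hand": 0.0,"translation": [0.2,-0.116,-0.03],"twist": 0},{"hand": 0.0,"translation": [0.2,-0.116,-0.06],"twist": 0},{"hand": 0.0,"translation": [0.2,-0.116,-0.09],"twist": 0},{"hand": 0.0,"translation": [0.2,-0.116,-0.11],"twist": 0},{"hand": 0.0,"translation": [0.2,-0.116,-0.11],"twist": 0}]'

```text
time: 7.05
position: [0.6534, -0.1536, 0.2954]
tcp_rot: [179.9, -0.5, 175.5]
contact_force: [0.3, 0.2, -0.4]
opening: 0.0002
```

Run:
```python
from fit import *
b=snap('side','side5');st=arm.state()
for k in('time','position','tcp_rot','contact_force','joints'):print(k,st[k])
cv2.imwrite('pics/B5.png',cv2.resize(b['img'][70:230,120:280,::-1],(600,600),interpolation=cv2.INTER_CUBIC))
```

```text
time 7.1
position [ 0.65465438 -0.15409208  0.29792352]
tcp_rot [179.94941163  -0.23487435 175.45966121]
contact_force [-0.37417566 -0.17116275  1.29645006]
joints [ -5.92594403  25.62221615  23.70418707  82.59894597 -10.4138574
  74.1883164  104.04054317]
```

View pics/B5.png

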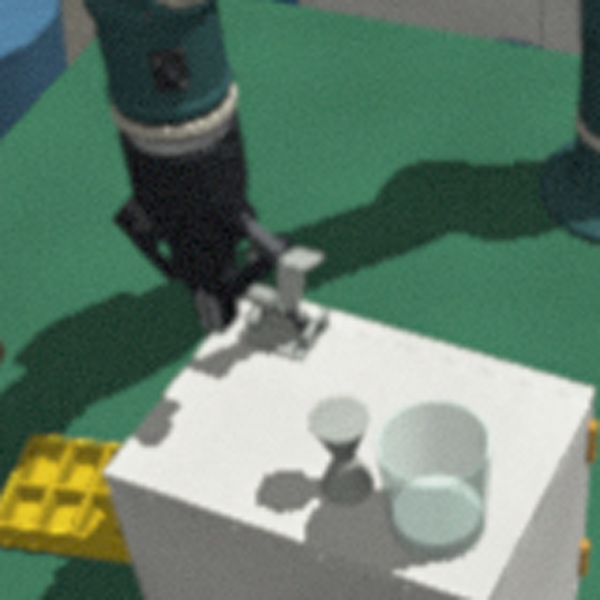

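Run:
```python
from fit import *
p=np.load('p.npy')
f=lambda u:((u/1.5625-[120,70])*3.75).round()
for n,P in dict(tcp=[.6547,-.154,.298],tcp2=[.6547,-.154,.33],knL=[.65,-.10,.35],knR=[.65,-.21,.35],tip=[.606,-.151,.323],barR=[.605,-.168,.323],barL=[.607,-.134,.323],foot=[.6547,-.154,.25]).items(): print(n,f(proj(S,[P])))
```

```text
tcp [[226. 357.]]
tcp2 [[220. 325.]]
knL [[289. 316.]]
knR [[147. 284.]]
tip [[253. 289.]]
barR [[233. 284.]]
barL [[274. 295.]]
foot [[236. 403.]]
```

Run:
```python
from fit import *
for P in([.423,-.0101,.2129],[.423,-.0101,.2429],[.423,-.0101,.2829]): print(proj(S,[P]),proj(T,[P]))
s=pickle.load(open('pics/side1.pkl','rb'))
im=cv2.imread('pics/side1.png')
for z in(.2129,.2429,.2829,.3329):
    u=proj(S,[[.423,-.0101,z]])[0];cv2.circle(im,tuple(int(round(v)) for v in u),1,(0,0,255),-1)
A=cv2.resize(im[120:260,340:480],(560,560))
im=cv2.imread('pics/side5.png')
for P in([.654,-.154,.296],[.654,-.154,.326],[.654,-.154,.366],[.606,-.151,.323]):
    u=proj(S,[P])[0];cv2.circle(im,tuple(int(round(v)) for v in u),1,(0,0,255),-1)
B=cv2.resize(im[170:310,210:350],(560,560))
cv2.imwrite('pics/chkA.png',A);cv2.imwrite('pics/chkB.png',B)
w=snap('wrist','wrist5')
```

```text
[[400.69280113 226.6012305 ]] [[445.00694108 417.48315951]]
[[400.76076159 215.38749888]] [[446.36342096 418.62967099]]
[[400.8554323  199.77601624]] [[448.30493575 420.2704155 ]]
```

View pics/chkA.png

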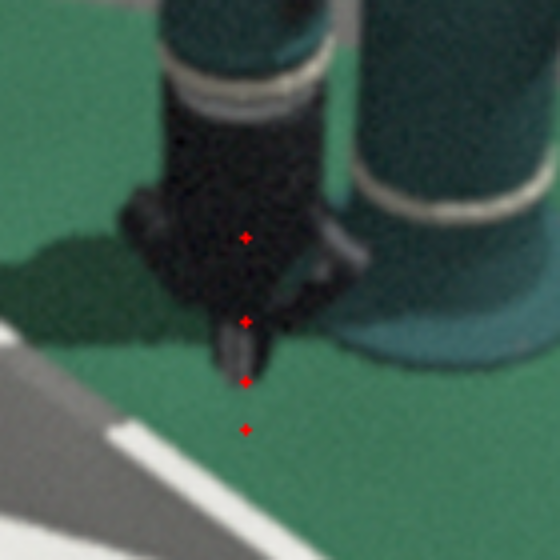

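View pics/chkB.png

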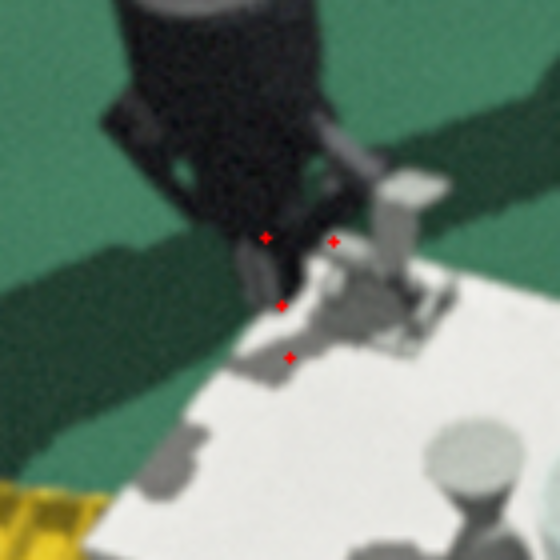

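View pics/wrist5.png

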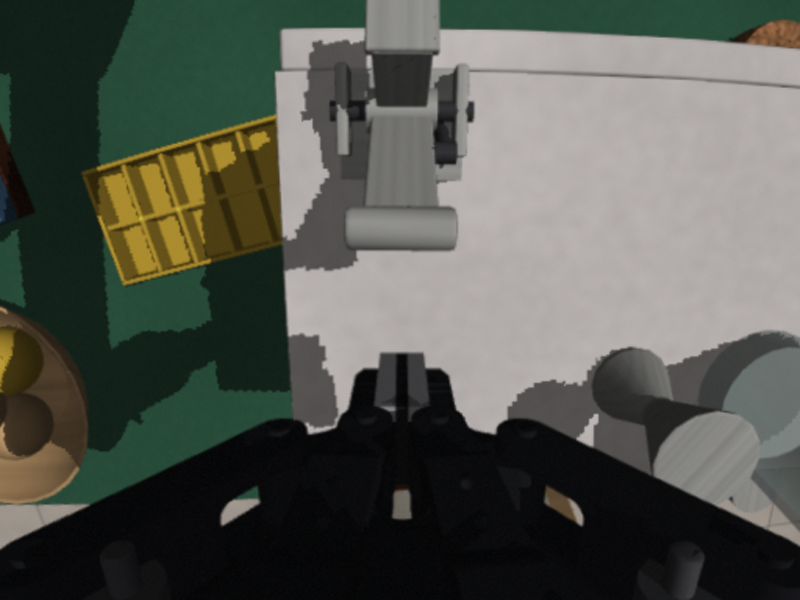

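Run:
```python
from fit import *
w=pickle.load(open('pics/wrist5.pkl','rb'));st=arm.state();print(st['position'],st['tcp_rot'])
for dz in(0,.019,.03,.05): print(dz,proj(w,[st['position']+[0,0,dz]]))
p=np.load('p.npy')
for n,P in dict(tip=[-.042,-.095,.323],barR=[-.042,-.112,.323],barL=[-.042,-.078,.323],fr=[-.1,-.15,.25],doorfr=door(0,.296,.018,.248)).items(): print(n,proj(w,c2w(p,P)))
R=cv2.Rodrigues(np.array(w['rvec'],float))[0];print(-R.T@np.array(w['tvec']).ravel())
```

```text
[ 0.65571071 -0.15461379  0.2998125 ] [ 1.79977949e+02 -4.12417517e-02  1.75453163e+02]
0 [[398.24364326 346.06044797]]
0.019 [[397.96359837 366.39234712]]
0.03 [[397.77264332 380.28241802]]
0.05 [[397.35353435 410.8448052 ]]
tip [[398.31340925 217.97822794]]
barR [[342.93643827 218.12162061]]
barL [[453.70281376 217.99116758]]
fr [[270.35921051  63.72930331]]
doorfr [[274.26062819  20.35325943]]
[ 0.58735901 -0.14812444  0.47499483]
```

```bash
python3 - <<'E'
from fit import *
w=pickle.load(open('pics/wrist5.pkl','rb'));
g=least_squares(lambda X:np.r_[proj(w,[X])[0]-[403,352],(proj(S,[X])[0]-[277,246])],[.65,-.15,.3]);print(g.x,g.fun)
g=least_squares(lambda X:np.r_[proj(w,[X])[0]-[403,229],(proj(S,[X])[0]-[294.5,232])],[.6,-.15,.3]);print('bar',g.x,g.fun)
s5=pickle.load(open('pics/side5.pkl','rb'));print(np.allclose(s5['tvec'],S['tvec']))
E
python3 - <<'E'
import sys;sys.path.insert(0,'.')
import cv2
im=cv2.imread('pics/wrist5.png');cv2.imwrite('pics/w5c.png',cv2.resize(im[320:460,310:500],None,fx=4,fy=4))
E
```

```text
[ 0.64929006 -0.15266326  0.32233519] [-0.81746147  0.45866934  4.78123497  0.26662152]
bar [ 0.60866702 -0.14912127  0.32070793] [ 0.13412444 -0.08443813 -0.88089304  0.07055833]
True
```

View pics/w5c.png

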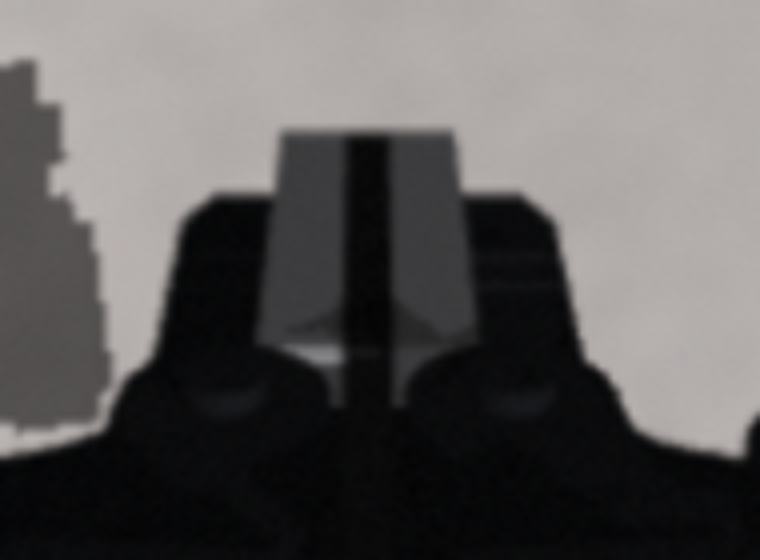

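The wrist and side views put the visible fingertip about 20 mm above the reported TCP, and the bar at (0.609, -0.149, 0.321). I'll lower to TCP z = 0.28, which engages the bar either way, then push forwards.

>>> servo_tool --series '[{"hand": 0.0,"translation": [0,0.002,-0.01],"twist": 0},{"hand": 0.0,"translation": [0,0.004,-0.02],"twist": 0},{"hand": 0.0,"translation": [-0.01,0.005,-0.02],"twist": 0},{"hand": 0.0,"translation": [-0.02,0.005,-0.02],"twist": 0},{"hand": 0.0,"translation": [-0.027,0.005,-0.02],"twist": 0},{"hand": 0.0,"translation": [-0.034,0.006,-0.02],"twist": 0},{"hand": 0.0,"translation": [-0.041,0.006,-0.02],"twist": 0},{"hand": 0.0,"translation": [-0.048,0.007,-0.02],"twist": 0},{"hand": 0.0,"translation": [-0.048,0.007,-0.02],"twist": 0}]'

```text
time: 8.05
position: [0.6082, -0.1484, 0.2815]
tcp_rot: [180.0, 0.2, 175.4]
contact_force: [1.8, -0.9, 0.8]
opening: -0.0003
```

Run:
```python
from fit import *
b=snap('side','side6');snap('wrist','wrist6');st=arm.state()
for k in('time','position','tcp_rot','contact_force'):print(k,st[k])
```

```text
time 8.15
position [ 0.60821207 -0.14832706  0.28049249]
tcp_rot [1.79993568e+02 7.46121036e-02 1.75422484e+02]
contact_force [2.24771146 0.60903188 2.21398768]
```

View pics/wrist6.png

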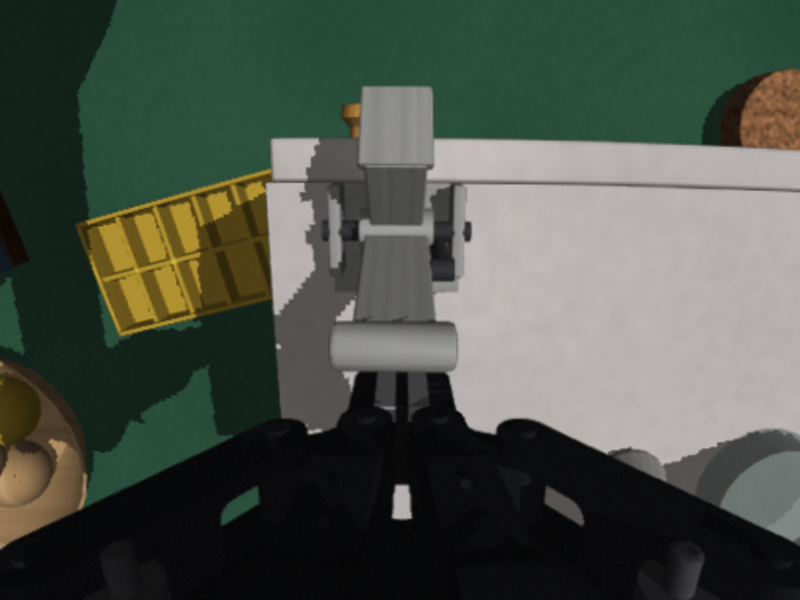

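The wrist view shows the bar at (395,345) sitting against the fingers, centred. The door edge is flush at about row 183. I'll keep pushing over centre.

>>> servo_tool --series '[{"hand": 0.0,"translation": [-0.006,0.0,0],"twist": 0},{"hand": 0.0,"translation": [-0.012,0.001,0],"twist": 0},{"hand": 0.0,"translation": [-0.018,0.001,0],"twist": 0},{"hand": 0.0,"translation": [-0.024,0.002,0],"twist": 0},{"hand": 0.0,"translation": [-0.03,0.002,0],"twist": 0},{"hand": 0.0,"translation": [-0.035,0.003,0],"twist": 0},{"hand": 0.0,"translation": [-0.035,0.003,0],"twist": 0}]'

```text
time: 8.85
position: [0.5722, -0.1452, 0.2799]
tcp_rot: [180.0, -0.0, 175.4]
contact_force: [0.2, 0.8, -0.3]
opening: 0.0002
```

Run:
```python
from fit import *
b=snap('side','side7');snap('wrist','wrist7');st=arm.state()
for k in('time','position','tcp_rot','contact_force'):print(k,st[k])
```

```text
time 8.95
position [ 0.5730065  -0.14516767  0.27999343]
tcp_rot [1.79990867e+02 1.14629977e-02 1.75431828e+02]
contact_force [ 0.38932636  0.36806117 -0.73997631]
```

View pics/wrist7.png

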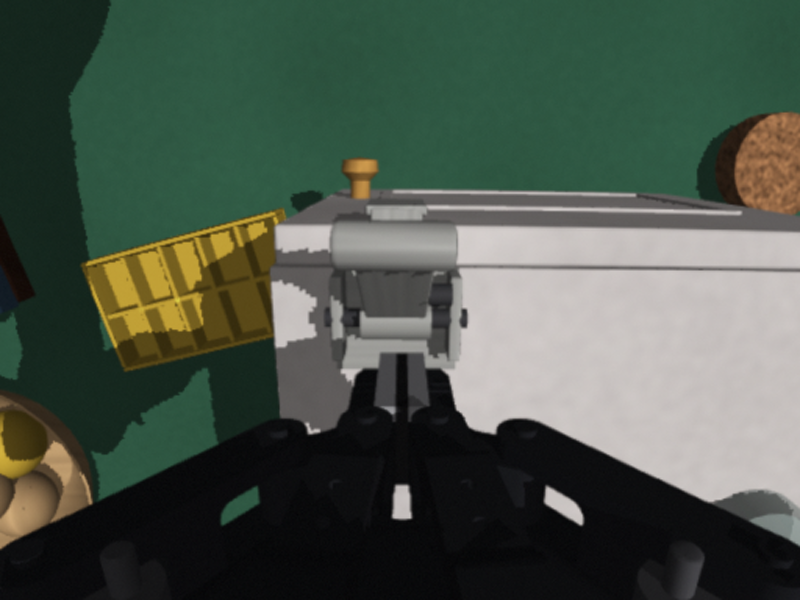

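The lever has snapped over: the bar is at (395,245) over the door and the hook in front of it at (395,212). Next I back off rearwards and up.

>>> servo_tool --series '[{"hand": 0.0,"translation": [0.015,0,0],"twist": 0},{"hand": 0.0,"translation": [0.035,0,0.01],"twist": 0},{"hand": 0.0,"translation": [0.04,0,0.04],"twist": 0},{"hand": 0.0,"translation": [0.04,0,0.08],"twist": 0},{"hand": 0.0,"translation": [0.04,0,0.12],"twist": 0},{"hand": 0.0,"translation": [0.04,0,0.16],"twist": 0},{"hand": 0.0,"translation": [0.04,-0.03,0.18],"twist": 0},{"hand": 0.0,"translation": [0.04,-0.07,0.18],"twist": 0},{"hand": 0.0,"translation": [0.04,-0.11,0.18],"twist": 0},{"hand": 0.0,"translation": [0.04,-0.14,0.18],"twist": 0},{"hand": 0.0,"translation": [0.04,-0.14,0.18],"twist": 0},{"hand": 0.0,"translation": [0.04,-0.14,0.18],"twist": 0}]'

```text
time: 10.15
position: [0.6131, -0.2858, 0.4593]
tcp_rot: [180.0, -0.0, 175.3]
contact_force: [0.2, -0.1, -0.2]
opening: 0.0001
```

Run:
```python
from fit import *
b=snap('side','side8');t=snap('top','top8');st=arm.state()
for k in('time','position','qd','contact_force'):print(k,st[k])
A=cv2.resize(t['img'][125:265,210:410,::-1],None,fx=2,fy=2);B=cv2.resize(b['img'][100:290,110:330,::-1],None,fx=1.8,fy=1.8)
c=np.zeros((360,800,3),np.uint8);c[:280,:400]=A;c[:B.shape[0],402:402+B.shape[1]]=B;cv2.imwrite('pics/fin.png',c)
```

```text
time 10.25
position [ 0.61366517 -0.28391207  0.45972058]
qd [-0.73414908 -0.44638464 -0.0492242   0.12751214  0.06190488  0.04538925
  0.07608944]
contact_force [-0.35897874  0.17067834  0.10589326]
```

View pics/fin.png

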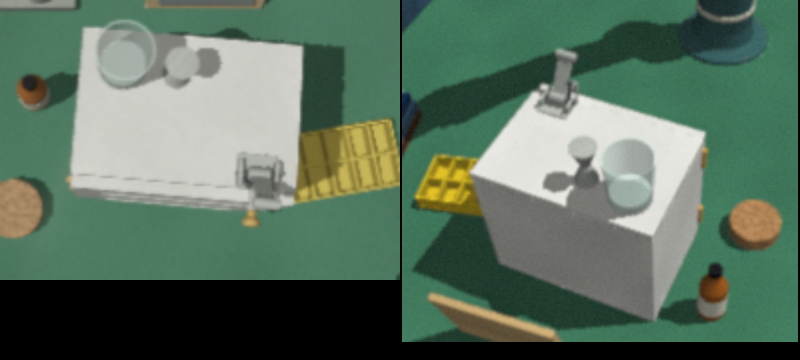

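The door is flush, the lever leans forward, the bystanders in view haven't moved and the hand is clear, so I'm handing in.

```bash
python3 -c "
from plant import arm
print(arm.hand_in())"
```

```text
the job is handed in; nothing more can be done
None
```

I pushed the door shut with closed fingers, then flipped the lever forwards until it snapped over with its hook in front of the door. The hand is drawn clear, and I handed the job in at about 10.3 s.

**Last checks:**
- **Door:** while I pushed, the force rose to about 17 N with the tool no longer moving, so the door was on its stop. The final pictures show it flush.
- **Lever:** the wrist picture shows the bar and hook over the front of the shut door. The final side picture shows the lever leaning forwards.
- **Bystanders:** the five that can be seen from outside look unmoved in the last pictures, judged by eye and not measured. The three inside the cabinet could not be seen at all.
- **Hand:** contact force at the end was about zero.

**Disagreements:**
- The visible fingertips triangulated about 20 mm higher than the reported TCP. I chose the pushing height so the fingers would meet the bar either way.
- The cabinet also lay about 3 to 5 mm farther in x than my first fit.

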